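# Close up the furrier's pattern chest

### The job

Close up the small white chest by pushing with the fingertips: first push both open drawers fully home, then swing the lid over by its outer face and press it fully shut. Move gently and do not slam anything; push only from outside (do not grip or hook the drawers or the lid, and keep the fingers out of them), and leave everything else on the bench and in the chest where it is.

Things in the scene. Friction and masses are not known exactly. Their poses are not given: they have to be found in the camera images.
- chest: White wooden chest fixed to the bench, 160 deep (x), 300 wide (y), 95 mm high to its open rim. Origin: centre of its underside; x points from the drawer side to the hinge side, y to its left, z up. Two drawers side by side in the -x face; above them an open till (floor at z = 64 mm) with a hinged lid.
- drawer_left (a joint): Slide of the green-fronted drawer (at the chest's +y side): how far it stands out, m; 0 = fully home, grows as it comes out towards the chest's -x, limit 0.11. Starts 0.03 to 0.07. Friction about 2 N, no spring, hard stop at 0.
- drawer_right (a joint): The same for the blue-fronted drawer (at the chest's -y side).
- drawer_left_front (a point): Centre of the outer face of the green drawer front; axes as the chest. Front: flat panel 145 wide x 54 high x 16 mm thick, lapping over the chest's face, with a flat label plate and no knob; top edge 27 mm above this point, 62 mm above the bench. Behind it a tray (rim 9 mm below the top edge) not to be touched. Fully home: chest x = -96, y = +74.5, z = 35 mm.
- drawer_right_front (a point): The same for the blue drawer front; home at chest x = -96 mm, y = -74.5 mm, z = 35 mm.
- lid (a joint): Hinge angle of the lid, rad; 0 = shut (level on the rim), grows as it opens, pi/2 = upright. Starts 1.0 to 1.35: standing steeply over the till's rear half, outer face turned up and away from the drawers. Stiff friction hinge (0.32 N m): it stays where it is left, neither falls nor springs back; about 3 N at the free edge moves it.
- lid_hinge (a point): On the hinge axis, middle of the chest's rear (+x) top rim: chest x = 80 mm, y = 0, z = 95 mm. The axis runs along the chest's y. Its frame turns with the lid.
- lid_edge (a point): Middle of the lid's free edge, on the outer face. Lid: flat white panel, 166 mm from hinge axis to free edge, 306 wide, 8 thick, underside level with the hinge axis; wood inlay outside, blue lining inside (4 mm thick, not to be touched). Site's own -x points from hinge to free edge, +z out of the outer face. Shut, the outer face is 103 mm above the bench.
- spool: Wooden thread spool, red thread, 34 mm diameter x 42 mm high, standing beside the chest's +y end, near its drawer side. Origin: centre of its underside. Leave alone.
- glue: White glue bottle with red cap, 54 mm diameter x 130 mm high, standing beside the chest's -y end. Origin: centre of its underside. Leave alone.
- jar: Amber glass jar with steel cap, 60 mm diameter x 75 mm high, standing beside the chest's +y end. Origin: centre of its underside. Leave alone.
- chalk_white: White tailor's chalk block 45 x 22 x 14 mm lying in the till. Origin: centre of its underside. Leave alone.
- chalk_red: Red-brown tailor's chalk block 45 x 22 x 14 mm lying in the till. Origin: centre of its underside. Leave alone.
- weight: Dark steel pattern weight, 60 mm diameter x 62 mm high with a knob, on the bench to the right. Origin: centre of its underside. Leave alone.
- brush: Brush 180 mm long lying on the bench to the left. Leave alone.

How it is judged (in metres and radians):
On the way, in this order (a step that is already met when the one before it is completed fails the run):
1. both drawers pushed fully home while the lid is still open (value of joint each of drawer_left, drawer_right below 0.004 m and value of joint lid above 0.6 rad), for 0.2 s.
2. lid pressed fully shut (value of joint lid below 0.05 rad), for 0.2 s.
At the end, for the whole second after the job is handed in: Both drawers within 4 mm of fully home, the lid within 0.05 rad of shut, and the loose things at rest within 30 mm of where they started (value of joint each of drawer_left, drawer_right below 0.004 m and value of joint lid below 0.05 rad and distance of each of spool, glue, jar, chalk_white, chalk_red, weight, brush from where it was at the start of the episode below 0.03 m and linear speed of each of spool, glue, jar, chalk_white, chalk_red, weight, brush below 0.02 m/s); the robot touches nothing.
It fails at once if the inside of the lid touched: it was gripped or hooked (contact force between lid_c1 and the fingers above 2 N).
It fails at once if fingers inside a drawer: it was gripped or hooked (contact force between any of drawer_left_c1, drawer_left_c2, drawer_left_c3, drawer_left_c4, drawer_left_c5, drawer_left_c6, drawer_right_c1, drawer_right_c2, drawer_right_c3, drawer_right_c4, drawer_right_c5, drawer_right_c6 and the fingers above 2 N).
It fails at once if a drawer pulled out, or the lid pushed farther open (value of joint any of drawer_left, drawer_right above 0.09 m or value of joint lid above 1.48 rad).
It fails at once if a drawer slammed (over 0.5 m/s) or the lid slammed (over 3 rad/s) (velocity of joint any of drawer_left, drawer_right below -0.5 m/s or velocity of joint lid below -3 rad/s).
It fails at once if another thing moved by more than 30 mm, or lifted (distance of any of spool, glue, jar, chalk_white, chalk_red, weight, brush from where it was at the start of the episode above 0.03 m).
It also fails if it takes over 58 s, if anything falls off the work surface, if the arm or the gripper's body presses on something with over 40 N, if the wrist force passes 120 N, or if a joint passes its speed limit or range.

### The arm

A 6-joint arm with a two-finger parallel gripper is mounted at the origin on the work surface. World frame = base frame: x ahead of the robot, y to its left, z up, the work surface at z = 0. Lengths are in m, angles in degrees, forces in N, time in s.
With the tool pointing down it reaches from about 0.35 to 0.875 m from the base axis. Payload 4.2 kg.
Tool frame: the origin (TCP) lies at the centre of the arm's flange, where the gripper is bolted on; the fingertips stand 182 mm ahead of it and the grasp point (between the pads) lies 164 mm ahead of it (r.nose_length is the distance from the TCP to the fingertips, in m); z points along the fingers, y is the line along which they close (so a half turn about z gives the same grasp; the last joint's range is limited). The gripper opens to 87 mm and grips with 3 to 60 N. Pads are 19 mm wide; open, the fingers measure 117 mm over their backs; the gripper's body (75 mm by 190 mm) begins 51 mm behind the grasp point.
Start: joints at [78.415, 22.042, 0.453, 0, -68.411, -14.817], TCP at [0.278, 0.56, 0.405] pointing down, gripper open.
Joint ranges: [-179.83, 179.83], [-69.29, 118.12], [-61.27, 80.66], [-181.25, 117.63], [-171.15, -9.14], [-177.46, 177.46]. Speed limits (degrees/s): [159.86, 159.86, 180, 180, 180, 180].

### API

Orientations are given as a 3x3 rotation matrix whose columns are the frame's x, y, z axes.
In Python, from station import r, vision gives the robot as it stands. The module is installed in compiled form; this text tells all that it offers.
- The arm moves only by the shell command python3 -m creep 'ROWS'. ROWS is JSON, a list of rows, each a list of 7 numbers: the opening, from -1 (shut) to 1 (fully open), then the shift along the tool's x, y, z in mm, then the turn, a rotation vector about the tool's x, y, z in degrees. A call has 1 to 8 rows; each row is the pose to reach, as a shift and turn from the pose commanded when the call began, along the tool's axes at that moment; what a row does not reach only later rows make up. A row lasts 1/12 s, in which the tool goes at most 41.7 mm and 7.16 degrees, less where a joint would pass 70% of its speed; a pose out of reach is approached as far as the arm can. A call with a gripper value outside its range is refused whole. The fingers move at their own pace and stop on an object; the grip force is fixed at half the most. Time passes only in rows, so rows that repeat a pose let the fingers close. It gives the time, the measured TCP pose, the force, the opening and the grip force at its end, in the units of the state.
- r.sense(): the state, without advancing time (a new reading comes with each control period).
- vision.capture(name): name is "scene" or "side" or "wrist"; returns (picture, depth): 480x640x3 uint8, red, green, blue; 480x640 float32, m along the optical axis (not along the pixel's ray), 0 where there is no reading.
- vision.camera_model(name): a dict with "vertical_fov" (degrees; the focal length in pixels is half the picture's height over the tangent of half this angle, whatever the lens; pixels are square), "cx", "cy" (the principal point, pixels), "distortion" ([k1, k2, p1, p2, k3] as OpenCV has them; the pictures are not rectified), "extrinsics" (4x4, takes a point from camera to world coordinates); the wrist camera has in their place "mount" (4x4, takes a point from camera to tool coordinates, whose origin is the TCP and whose axes are the flange's). Camera axes: x right, y down, z forward; pixel columns grow to the right and rows downward; lengths in m; the calibration is good to about 2 mm. A picture is of the moment at which its call begins: read the wrist's pose just before it. camera_model takes no time and is no camera call.
- r.finish_job(): hands the job in; it is judged then, once.
Trained networks look in the newest picture that a camera, given by its name, has taken for a name from the list of things; names that differ only in an ending like _2 or _b are one class to them, and where a whole thing is asked for, a point or a joint stands for the part that bears it (a point fixed in the world has none). Each returns a list of dicts, best first, with "conf" (0 to 1); they miss things now and then, are a little off and sometimes report something else, mostly with a low value. They report only what shows in the picture. A call takes as long as a camera call.
- vision.find_in(camera, thing): "uv" ([column, row] in pixels, amid what is visible of it).
- vision.cut_out(camera, thing): "region" (480x640 bool, what is visible of it) and "uv" ([column, row] in pixels, amid what is visible of it).
The state is a dict: "time_s": time; "joints": joint angles; "joint_velocities": joint speeds; "effort": joint torques, N m; "tcp_pos": TCP position; "ee_rot": TCP orientation; "wrist_force": force on the tool from outside, world axes, zero at the start; "moment": the same for the moment, N m; "gripper_width": opening from 0.0 (shut) to 1.0 (fully open); "gripper_force": force on a finger pad.
Only numpy, scipy, OpenCV 4.12 (cv2) and the standard library are available. Lean on these libraries where they do the work, as an engineer would, in place of code of your own. Each camera call takes 0.05 s, during which the arm holds its last target. There are 200 camera calls.

## Working session

There is one attempt and no reset: what is moved stays moved. The work goes in short steps, Python scripts to look and compute and a shell command to move; the robot and the scene stay as the last step left them, time stands still between calls to the robot, and variables do not carry over. Pictures are saved under pics/ and viewed, at most 10 in all, crops included, and the job is handed in when it is done.

```bash
mkdir -p pics; cat > h.py <<'E'
import numpy as np, cv2
from station import r, vision
def cap(n):
    s=r.sense(); im,d=vision.capture(n); m=vision.camera_model(n)
    f=240/np.tan(np.radians(m['vertical_fov']/2))
    K=np.array([[f,0,m['cx']],[0,f,m['cy']],[0,0,1]])
    if 'extrinsics' in m: T=np.array(m['extrinsics'])
    else:
        W=np.eye(4); W[:3,:3]=s['ee_rot']; W[:3,3]=s['tcp_pos']; T=W@np.array(m['mount'])
    return im,d,K,np.array(m['distortion'],float),T
def pts(uv,d,K,D,T):
    uv=np.asarray(uv,int).reshape(-1,2); z=d[uv[:,1],uv[:,0]]
    n=cv2.undistortPoints(uv.astype(np.float64).reshape(-1,1,2),K,D).reshape(-1,2)
    P=np.c_[n*z[:,None],z]; P=P[z>0]
    return P@T[:3,:3].T+T[:3,3]
def save(n,im): cv2.imwrite('pics/'+n+'.png',cv2.cvtColor(im,cv2.COLOR_RGB2BGR))
E
cat > a.py <<'E'
from h import *
np.set_printoptions(precision=4,suppress=True)
for c in ['scene','side']:
    im,d,K,D,T=cap(c); save(c+'0',im)
    print(c,'cam at',T[:3,3])
    for t in ['drawer_left_front','drawer_right_front','lid','chest','spool','glue','jar','weight','brush']:
        o=vision.cut_out(c,t)
        if not o: print(t,'none');continue
        o=o[0]; v,u=np.nonzero(cv2.erode(o['region'].astype(np.uint8),np.ones((3,3))))
        P=pts(np.c_[u,v],d,K,D,T)
        if len(P)<5: print(t,'few');continue
        np.save(f'{c}_{t}.npy',P)
        C=np.median(P,0); n=np.linalg.svd(P-P.mean(0),full_matrices=False)[2][2]
        print(t,round(o['conf'],2),np.round(o['uv']),len(P),'med',C,'min',np.percentile(P,1,0),'max',np.percentile(P,99,0),'n',n)
s=r.sense(); print(s['time_s'],s['tcp_pos'],s['ee_rot'],s['gripper_width'])
E
python3 a.py
```

```text
scene cam at [1.3653 0.6384 0.9359]
drawer_left_front 0.73 [263. 255.] 847 med [0.5395 0.0004 0.0465] min [ 0.5117 -0.0811  0.0174] max [0.5893 0.0501 0.0639] n [-0.7095  0.2118 -0.6721]
drawer_right_front 0.56 [228. 224.] 430 med [ 0.4984 -0.1471  0.0519] min [ 0.4764 -0.2199  0.0216] max [ 0.5296 -0.0964  0.0642] n [ 0.8705 -0.2493  0.4243]
lid 0.88 [174. 228.] 5885 med [ 0.7014 -0.1243  0.1771] min [ 0.6388 -0.2818  0.1039] max [0.7609 0.0077 0.245 ] n [-0.869   0.2219 -0.4423]
chest 0.69 [199. 247.] 12187 med [ 0.6944 -0.0732  0.1016] min [ 0.4875 -0.2824  0.0075] max [0.7636 0.036  0.2444] n [-0.5719  0.2921  0.7666]
spool 0.63 [278. 297.] 191 med [0.6307 0.0999 0.033 ] min [0.612  0.0833 0.004 ] max [0.6388 0.1096 0.0448] n [0.8335 0.4822 0.2696]
glue 0.53 [133. 194.] 7 med [ 0.6153 -0.3567  0.1289] min [ 0.6113 -0.3575  0.1256] max [ 0.6217 -0.3496  0.1298] n [ 0.5075 -0.5786  0.6384]
jar 0.97 [249. 319.] 870 med [0.7328 0.1049 0.0539] min [0.6988 0.0718 0.0074] max [0.7481 0.1234 0.0772] n [0.706  0.5825 0.4028]
weight 0.88 [214. 189.] 358 med [ 0.3691 -0.3108  0.0293] min [ 
[... 855 characters left out ...]
]
spool 0.69 [353. 262.] 106 med [0.6187 0.0864 0.04  ] min [0.6078 0.0773 0.0085] max [0.6365 0.1035 0.0457] n [-0.7773  0.553   0.3001]
glue 0.78 [370. 436.] 885 med [ 0.6033 -0.3665  0.0876] min [ 0.5829 -0.3805  0.0138] max [ 0.6285 -0.3427  0.1319] n [-0.3572 -0.9038  0.2357]
jar none
weight 0.71 [244. 436.] 752 med [ 0.3624 -0.3338  0.0326] min [ 0.3347 -0.353   0.0076] max [ 0.3864 -0.306   0.0647] n [ 0.2028 -0.8485  0.4888]
brush 0.81 [290. 149.] 376 med [0.4807 0.5666 0.0166] min [0.4024 0.5057 0.0047] max [0.5384 0.6199 0.0238] n [ 0.0503 -0.0748  0.9959]
1.0 [0.2779 0.5598 0.4048] [[ 0.8957 -0.4447  0.    ]
 [-0.4447 -0.8957 -0.    ]
 [ 0.      0.     -1.    ]] 0.9984979036305544
```

```bash
cat > b.py <<'E'
from h import *
np.set_printoptions(precision=4,suppress=True)
L={}
for c in ['scene','side']:
    P=np.load(f'{c}_lid.npy')
    for _ in range(4):
        m=P.mean(0); n=np.linalg.svd(P-m,full_matrices=False)[2][2]; n*=np.sign(n[2]); P=P[abs((P-m)@n)<.004]
    a=np.degrees(np.arctan2(n[1],n[0])); L[c]=(P,n,a); print(c,n,'yaw',a,'q',np.arctan2(np.hypot(n[0],n[1]),n[2]),len(P))
a=np.radians(L['scene'][2]); R=np.array([[np.cos(a),-np.sin(a),0],[np.sin(a),np.cos(a),0],[0,0,1]])
for c in L:
    Q=L[c][0]@R; print(c,'lid in yaw axes',np.percentile(Q,[.5,50,99.5],0).tolist())
P,n,_=L['scene'];Q=P@R;nn=n@R;m=Q.mean(0)
hx=m[0]-(nn[2]*(.095-m[2]))/nn[0]-.008/nn[0]; print('hinge x (yaw axes)',hx)
cy=(np.percentile(Q[:,1],.3)+np.percentile(Q[:,1],99.7))/2
O=R@np.array([hx-.08,cy,0]); print('chest origin',O,'a',np.degrees(a)); np.savez('chest.npz',O=O,R=R)
for c in ['scene','side']:
  for t in ['drawer_left_front','drawer_right_front','glue','spool','jar','weight','chest']:
    try:P=np.load(f'{c}_{t}.npy')
    except: continue
    X=(P-O)@R; print(c,t,np.percentile(X,[1,50,99],0).round(3).tolist())
im,d,K,D,T=cap('side'); u,v=np.meshgrid(range(640),range(480)); uv=np.c_[u.ravel(),v.ravel()]; uv=uv[d.ravel()>0]
X=(pts(uv,d,K,D,T)-O)@R
for nme,y0,y1 in [('left',.02,.13),('right',-.13,-.02)]:
    k=(X[:,1]>y0)&(X[:,1]<y1)&(X[:,2]>.056)&(X[:,2]<.068)&(X[:,0]<-.085)&(X[:,0]>-.22)
    print(nme,k.sum(),np.percentile(X[k],[2,50,98],0).round(4).tolist())
print(vision.camera_model('wrist')['mount'])
E
python3 b.py; python3 -c "
import cv2;a=cv2.imread('pics/scene0.png');b=cv2.imread('pics/side0.png')
cv2.imwrite('pics/two.png',cv2.hconcat([a[130:430,80:480],b[200:500,200:600].copy() if 0 else b[180:480,180:580]]))"
```

```text
scene [ 0.8688 -0.222   0.4426] yaw -14.331344370052467 q 1.1123477990338209 5812
side [ 0.8663 -0.2234  0.4467] yaw -14.461611435775758 q 1.10769407115397 3804
scene lid in yaw axes [[0.6762643216295606, -0.11057261843254153, 0.10271542701470898], [0.7106830858334112, 0.05400194039729909, 0.17705079108281718], [0.7470123724510158, 0.18807619700437628, 0.2456604104974623]]
side lid in yaw axes [[0.67474992588182, -0.11880217233182863, 0.10702986137227802], [0.7075997884374725, 0.004673448957323982, 0.18789875657382793], [0.7471248587238523, 0.17338897969091624, 0.24777612019401835]]
hinge x (yaw axes) 0.7422831331167581
chest origin [ 0.6512 -0.1267  0.    ] a -14.331344370052467
scene drawer_left_front [[-0.153, 0.012, 0.017], [-0.139, 0.096, 0.046], [-0.097, 0.145, 0.064]]
scene drawer_right_front [[-0.156, -0.133, 0.022], [-0.143, -0.058, 0.052], [-0.121, -0.006, 0.064]]
scene glue [[0.018, -0.233, 0.126], [0.022, -0.232, 0.129], [0.027, -0.223, 0.13]]
scene spool [[-0.093, 0.197, 0.004], [-0.077, 0.214, 0.033], [-0.067, 0.223, 0.045]]
scene jar [[-0.01, 0.208, 0.007], [0.021, 0.2
[... 360 characters left out ...]
.048, 0.077], [-0.008, -0.035, 0.081]]
side glue [[-0.009, -0.257, 0.014], [0.013, -0.245, 0.088], [0.036, -0.221, 0.132]]
side spool [[-0.095, 0.189, 0.009], [-0.085, 0.199, 0.04], [-0.068, 0.217, 0.046]]
side weight [[-0.258, -0.292, 0.008], [-0.228, -0.273, 0.033], [-0.205, -0.241, 0.065]]
side chest [[-0.153, -0.156, 0.012], [-0.02, -0.048, 0.064], [0.082, 0.139, 0.246]]
left 275 [[-0.157, 0.0215, 0.0568], [-0.1491, 0.0724, 0.061], [-0.1416, 0.1267, 0.0648]]
right 354 [[-0.158, -0.1271, 0.0569], [-0.1498, -0.078, 0.0611], [-0.1423, -0.0228, 0.0651]]
[[ 0.0001 -0.9595 -0.2817  0.0772]
 [ 1.      0.      0.0002  0.0005]
 [-0.0002 -0.2817  0.9595  0.0191]
 [ 0.      0.      0.      1.    ]]
```

View pics/two.png

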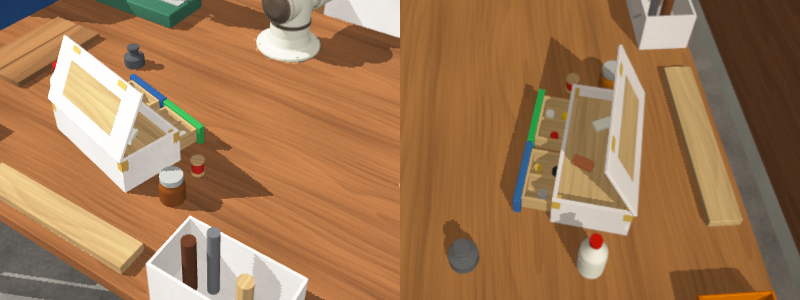

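Pictures: left is the scene view, with the lid at about (95,95) standing open and the drawer fronts at (150,90) and (185,120). The right crop is the side view, with the green front at (537,118) and the blue at (523,180). Both stand out about 60 mm and nothing is in the way. I'll push both together with open fingers straddling the middle.

```bash
cat > plan.py <<'E'
from h import *
import sys
from scipy.spatial.transform import Rotation as Ro
# args: groups "x,y,z,tilt" tip in chest frame mm, deg -> shift/turn from present pose
np.set_printoptions(precision=1,suppress=True)
c=np.load('chest.npz'); O,R=c['O'],c['R']; s=r.sense(); A=np.array(s['ee_rot']); p=np.array(s['tcp_pos'])
tip=R.T@(p+.182*A[:,2]-O)*1e3
print('t',round(s['time_s'],1),'tip',tip,'zax',(R.T@A[:,2]).round(2),'F(chest)',R.T@np.array(s['wrist_force']),'w',round(s['gripper_width'],2),'j',np.array(s['joints']))
for g in sys.argv[1:]:
    x,y,z,t=map(float,g.split(',')); t=np.radians(t)
    B=R@np.array([[np.cos(t),0,np.sin(t)],[0,-1,0],[np.sin(t),0,-np.cos(t)]]).reshape(3,3)
    q=O+R@np.array([x,y,z])/1e3-.182*B[:,2]
    print(g,'shift',A.T@(q-p)*1e3,'rv',np.degrees(Ro.from_matrix(A.T@B).as_rotvec()))
E
python3 plan.py=- 2>/dev/null; python3 plan.py -- 2>/dev/null; python3 plan.py " -220,0,150,25"
```

```text
t 1.1 tip [-531.6  572.7  222.8] zax [-0. -0. -1.] F(chest) [-0.5 -0.2  0.2] w 1.0 j [ 78.4  22.    0.5  -0.  -68.4 -14.8]
t 1.1 tip [-531.6  572.7  222.8] zax [-0. -0. -1.] F(chest) [-0.5 -0.2  0.2] w 1.0 j [ 78.4  22.    0.5  -0.  -68.4 -14.8]
 -220,0,150,25 shift [349.3 510.9  89.8] rv [  2.6  24.9 -11.9]
```

```bash
python3 -m creep '[[1,40,60,0,0,0,0],[1,80,120,0,0,4,-2],[1,105,155,0,1,8,-4],[1,130,190,0,1,12,-6],[1,155,225,0,1,15,-8],[1,180,260,0,2,19,-10],[1,200,290,0,2,22,-11],[1,220,320,20,2.6,24.9,-11.9]]' ; python3 plan.py " -220,0,150,25" " -220,0,30,25"
```

```text
time_s: 1.72
tcp_pos: [0.3247, 0.2294, 0.3976]
ee_rot: [[0.877, -0.245, 0.413], [-0.222, -0.97, -0.102], [0.426, -0.003, -0.905]]
wrist_force: [2.1, 0.2, 0.8]
gripper_width: 1.004
gripper_force: 0.0
t 1.7 tip [-327.   264.8  233. ] zax [ 0.4  0.  -0.9] F(chest) [2.  0.7 0.8] w 1.0 j [ 62.7  -3.4 -45.3  34.3 -47.4 -10.3]
 -220,0,150,25 shift [ 61.7 264.7 119.7] rv [-0.2 -0.2  0.1]
 -220,0,30,25 shift [ 10.6 265.  228.3] rv [-0.2 -0.2  0.1]
```

```bash
python3 -m creep '[[1,8,35,10,0,0,0],[1,15,70,20,0,0,0],[1,22,105,30,0,0,0],[1,30,140,40,0,0,0],[1,40,175,60,0,0,0],[1,50,210,80,0,0,0],[1,56,240,100,0,0,0],[1,61.7,264.7,119.7,-0.2,-0.2,0]]' >/dev/null; python3 plan.py " -220,0,32,25" " -165,0,32,25"
```

```text
t 2.4 tip [-220.6   -1.9  150.8] zax [ 0.4 -0.  -0.9] F(chest) [-14.9  -5.  -15.5] w 1.0 j [ 11.3  -2.6 -61.3  50.5 -13.7  16.7]
 -220,0,32,25 shift [-49.9  -1.6 108.1] rv [ 0.2  0.2 -0.1]
 -165,0,32,25 shift [  0.   -1.8 131.2] rv [ 0.2  0.2 -0.1]
```

```bash
python3 plan.py " -185,0,110,12" " -185,0,32,12" " -185,0,110,15"
```

```text
t 2.4 tip [-220.6   -1.9  150.8] zax [ 0.4 -0.  -0.9] F(chest) [-14.9  -5.  -15.5] w 1.0 j [ 11.3  -2.6 -61.3  50.5 -13.7  16.7]
 -185,0,110,12 shift [55.5 -1.6 56.5] rv [  0.1 -12.8  -0.1]
 -185,0,32,12 shift [ 22.8  -1.8 127.3] rv [  0.1 -12.8  -0.1]
 -185,0,110,15 shift [46.1 -1.6 54.6] rv [ 0.2 -9.8 -0.1]
```

```bash
python3 -m creep '[[1,14,0,14,0,-3,0],[1,28,0,28,0,-6,0],[1,42,-1,42,0,-9,0],[1,55,-1.6,56,0,-12.8,0],[1,55,-1.6,56,0,-12.8,0]]' >/dev/null; python3 plan.py " -185,0,32,12" " -165,0,32,12"
```

```text
t 2.8 tip [-181.7    3.3  109.7] zax [ 0.2 -0.  -1. ] F(chest) [ 0.7 -0.4  0.7] w 1.0 j [ 13.4  10.1 -40.9  11.6 -29.   52.5]
 -185,0,32,12 shift [-19.6   3.5  75.4] rv [ 0.1  0.1 -0.1]
 -165,0,32,12 shift [-0.   3.5 79.5] rv [ 0.1  0.1 -0.1]
```

```bash
python3 -m creep '[[1,-8,1,15,0,0,0],[1,-17,2,35,0,0,0],[1,-22,3,55,0,0,0],[1,-21,3.5,70,0,0,0],[1,-21,3.5,75,0,0,0],[1,-21,3.5,75,0,0,0]]' >/dev/null; python3 plan.py " -165,0,32,12" " -130,0,32,12" " -105,0,32,12"; python3 -c "
from h import *
save('w1',cap('wrist')[0])"
```

```text
t 3.3 tip [-193.2   -3.2   30.8] zax [ 0.2 -0.  -1. ] F(chest) [ 0.1 -1.2 -0.3] w 1.0 j [ 11.   17.2 -52.6  28.3 -11.1  37.3]
 -165,0,32,12 shift [26.9 -2.2  4.6] rv [0.3 0.3 0.1]
 -130,0,32,12 shift [61.1 -2.3 11.7] rv [0.3 0.3 0.1]
 -105,0,32,12 shift [85.6 -2.3 16.7] rv [0.3 0.3 0.1]
```

View pics/w1.png

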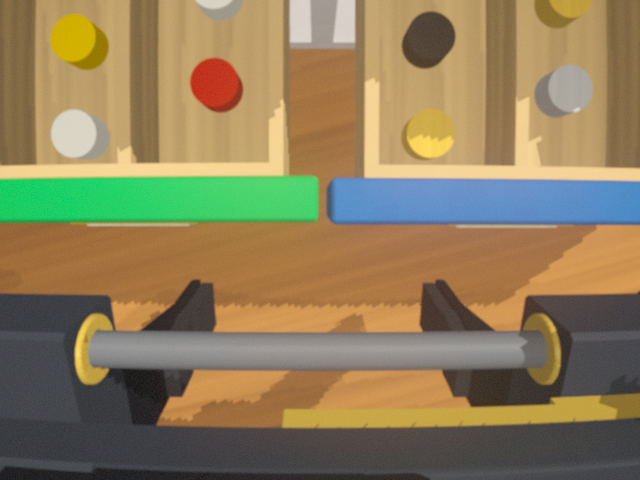

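The wrist view shows the green front (col 0–318, row ~200) and the blue front (col 328–640) level and square. The fingers (cols 190, 450) straddle the gap below them. Pushing.

```bash
python3 -m creep '[[1,5,0,1,0,0,0],[1,11,-1,2,0,0,0],[1,17,-1,3,0,0,0],[1,22,-2,4,0,0,0],[1,27,-2,5,0,0,0],[1,32,-2,6,0,0,0],[1,37,-2,7,0,0,0],[1,42,-2,8,0,0,0]]' >/dev/null; python3 plan.py " -130,0,32,12" " -105,0,32,12"
```

```text
t 4.0 tip [-148.7   -0.6   33. ] zax [ 0.2 -0.  -1. ] F(chest) [-5.3  1.   2.7] w 1.0 j [ 10.1  20.4 -43.9  18.9 -15.9  47.8]
 -130,0,32,12 shift [17.5  0.1  4.8] rv [ 0.2  0.2 -0. ]
 -105,0,32,12 shift [42.   0.1  9.9] rv [ 0.2  0.2 -0. ]
```

```bash
python3 -m creep '[[1,5,0,1,0,0,0],[1,10,0,2,0,0,0],[1,15,0,3,0,0,0],[1,20,0,4,0,0,0],[1,24,0,5,0,0,0],[1,28,0,6,0,0,0],[1,32,0,6.5,0,0,0],[1,35,0,7,0,0,0]]' >/dev/null; python3 plan.py " -105,0,32,12" " -100,0,32,12"
```

```text
t 4.7 tip [-112.9   -0.7   32.8] zax [ 0.2 -0.  -1. ] F(chest) [-4.9  0.3  0.6] w 1.0 j [  8.7  23.  -37.6  14.8 -19.1  53.4]
 -105,0,32,12 shift [6.9 0.  2.4] rv [ 0.2  0.2 -0. ]
 -100,0,32,12 shift [11.8  0.   3.4] rv [ 0.2  0.2 -0. ]
```

```bash
python3 -m creep '[[1,2,0,0.5,0,0,0],[1,4,0,1,0,0,0],[1,6,0,1.5,0,0,0],[1,8,0,2,0,0,0],[1,9,0,2,0,0,0],[1,10,0,2,0,0,0]]' ; python3 plan.py
```

```text
time_s: 5.18
tcp_pos: [0.515, -0.0918, 0.211]
ee_rot: [[0.948, -0.249, 0.196], [-0.243, -0.969, -0.055], [0.203, 0.004, -0.979]]
wrist_force: [-6.9, 4.5, 1.1]
gripper_width: 1.002
gripper_force: 4.0
t 5.2 tip [-103.5   -0.8   32.8] zax [ 0.2 -0.  -1. ] F(chest) [-7.8  2.7  1.1] w 1.0 j [  8.3  23.7 -36.   13.9 -20.   54.6]
```

```bash
python3 -m creep '[[1,1.5,0,0.3,0,0,0],[1,3,0,0.6,0,0,0],[1,4,0,1,0,0,0],[1,4,0,1,0,0,0]]' | grep force ; python3 plan.py
```

```text
wrist_force: [-16.1, 11.6, 10.6]
gripper_force: 9.1
t 5.5 tip [-103.2   -1.3   32.3] zax [ 0.2 -0.  -1. ] F(chest) [-18.5   7.2  10.6] w 1.0 j [  8.3  23.9 -35.5  13.5 -20.7  55.1]
```

```bash
python3 -m creep '[[1,1,0,0.3,0,0,0],[1,2,0,0.5,0,0,0],[1,2,0,0.5,0,0,0]]' | grep force ; python3 plan.py; python3 - <<'E'
from h import *
c=np.load('chest.npz'); O,R=c['O'],c['R']
save('w2',cap('wrist')[0]); im,d,K,D,T=cap('side'); u,v=np.meshgrid(range(640),range(480)); uv=np.c_[u.ravel(),v.ravel()]; uv=uv[d.ravel()>0]
X=(pts(uv,d,K,D,T)-O)@R
for y0,y1 in [(.09,.14),(-.14,-.09)]:
    k=(X[:,1]>y0)&(X[:,1]<y1)&(X[:,2]>.056)&(X[:,2]<.068)&(X[:,0]<-.07)&(X[:,0]>-.2)
    print(k.sum(),np.percentile(X[k,0],[2,50,98]).round(4))
E
```

```text
wrist_force: [-20.7, 13.9, 14.2]
gripper_force: 11.5
t 5.8 tip [-103.    -1.9   31.8] zax [ 0.2 -0.  -1. ] F(chest) [-23.5   8.4  14.2] w 1.0 j [  8.2  24.  -35.3  13.3 -21.   55.4]
38 [-0.0864 -0.0812 -0.0792]
153 [-0.0934 -0.0863 -0.0796]
```

View pics/w2.png

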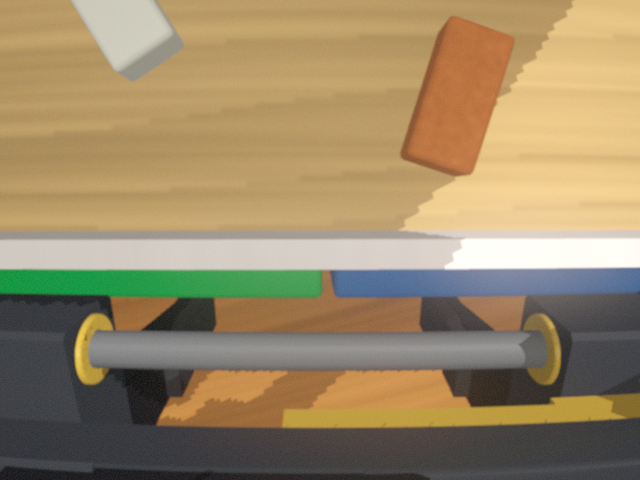

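Both fronts now sit flush and parallel against the rim (green and blue lower edges both at row ~297), and the push force reached 23 N against the stop. I'll back off and go over the lid.

```bash
python3 -m creep '[[1,-8,0,-2,0,0,0],[1,-20,0,-8,0,0,0],[1,-25,0,-25,0,0,0],[0.3,-25,0,-60,0,0,0],[-0.3,-25,0,-100,0,0,0],[-1,-25,0,-140,0,0,0],[-1,-20,0,-180,0,0,0],[-1,-20,0,-180,0,0,0]]' >/dev/null; python3 plan.py " -90,0,310,0" "85,0,310,0"
```

```text
t 6.5 tip [-146.6    2.7  216.2] zax [ 0.2  0.  -1. ] F(chest) [ 1.2 -0.3  0.3] w 0.7 j [ 11.5   5.2 -27.3   7.7 -45.8  59.5]
 -90,0,310,0 shift [117.9   1.8 -73.7] rv [ -0.2 -13.2   0.1]
85,0,310,0 shift [288.3   2.1 -33.9] rv [ -0.2 -13.2   0.1]
```

```bash
python3 -m creep '[[-1,10,0,-40,0,-3,0],[-1,25,0,-75,0,-6,0],[-1,60,0,-95,0,-9,0],[-1,100,0,-90,0,-13.2,0],[-1,140,1,-72,0,-13.2,0],[-1,180,1,-60,0,-13.2,0],[-1,220,2,-50,0,-13.2,0],[-1,255,2,-42,0,-13.2,0]]' >/dev/null; python3 plan.py "85,0,310,0" "75,0,222,0"
```

```text
t 7.2 tip [ 49.9  -2.1 294.3] zax [-0. -0. -1.] F(chest) [ 1.5 -0.2 -0.4] w 0.1 j [  1.5  30.   23.3  -0.1 -84.5  74.1]
85,0,310,0 shift [ 31.2  -1.5 -16.4] rv [ 0.2  1.1 -0.1]
75,0,222,0 shift [22.9 -1.8 71.8] rv [ 0.2  1.1 -0.1]
```

```bash
python3 -m creep '[[-1,25,-1,0,0,1,0],[-1,28,-2,5,0,1,0],[-1,26,-2,30,0,1,0],[-1,24,-2,55,0,1,0],[-1,23,-2,72,0,1,0],[-1,23,-2,72,0,1,0]]' >/dev/null; python3 plan.py "75,0,222,0" "40,0,219,0"; python3 -c "
from h import *
im=cap('side')[0]; w=cap('wrist')[0]
save('w3',cv2.hconcat([im[150:450,200:600],cv2.resize(w,(400,300))]))"
```

```text
t 7.7 tip [ 69.    0.  217.4] zax [-0. -0. -1.] F(chest) [-0.4 -0.1 -0.8] w 0.01 j [  1.3  33.4  18.5   0.  -75.8  74.3]
75,0,222,0 shift [ 3.7  0.7 -4.6] rv [ 0.2  0.7 -0.1]
40,0,219,0 shift [-31.3   0.8  -1.2] rv [ 0.2  0.7 -0.1]
```

View pics/w3.png

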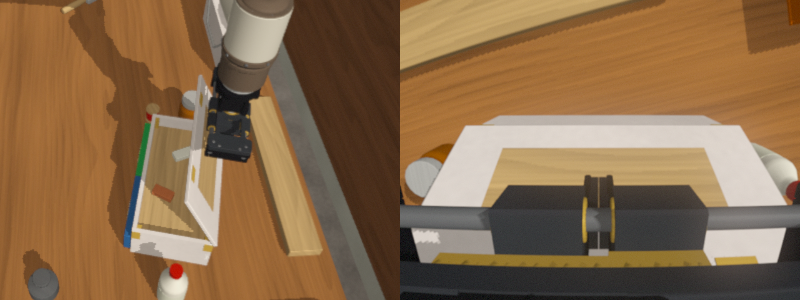

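The left half shows the drawers home and the fingers behind the lid at (225,140). The right half shows the lid's outer face centred (col 600). Now I'll swing the lid along its arc.

```bash
python3 -m creep '[[-1,-14,0,-2,0,0,0],[-1,-27,0,-4,0,0,0],[-1,-34,0,-2,0,0,0],[-1,-40,0,1,0,0,0],[-1,-45,0,4,0,0,0],[-1,-50,0,7,0,0,0],[-1,-55,0,10,0,0,0],[-1,-60,0,13.5,0,0,0]]' |grep force; python3 plan.py "0,0,196,0"
```

```text
wrist_force: [1.5, 0.9, 2.0]
gripper_force: 0.9
t 8.5 tip [ 10.5   0.1 209. ] zax [-0. -0. -1.] F(chest) [1.2 1.2 2. ] w 0.0 j [  2.7  27.5   7.2   0.1 -70.   72.9]
0,0,196,0 shift [-11.5   0.7  13. ] rv [ 0.2  0.3 -0.1]
```

```bash
python3 -m creep '[[-1,-5,0,4,0,0,0],[-1,-9,0,9,0,0,0],[-1,-14,0,13,0,0,0],[-1,-18,0,18,0,0,0],[-1,-22,0,22,0,0,0],[-1,-26,0,27,0,0,0],[-1,-29,0,32,0,0,0],[-1,-33,0,37,0,0,0]]' |grep force; python3 plan.py "-30,0,159,0" "-39,0,137,0"
```

```text
wrist_force: [1.0, 0.0, 1.1]
gripper_force: 0.7
t 9.1 tip [-22.9  -0.1 171.7] zax [-0. -0. -1.] F(chest) [1.  0.3 1.1] w 0.0 j [  3.6  25.8  -1.1   0.1 -63.4  72. ]
-30,0,159,0 shift [-8.1  0.5 12.7] rv [ 0.2  0.4 -0.1]
-39,0,137,0 shift [-17.    0.5  34.8] rv [ 0.2  0.4 -0.1]
```

```bash
python3 -m creep '[[-1,-3,0,5,0,0,0],[-1,-6,0,10,0,0,0],[-1,-9,0,16,0,0,0],[-1,-11,0,21,0,0,0],[-1,-13,0,27,0,0,0],[-1,-15,0,32,0,0,0],[-1,-17,0,38,0,0,0],[-1,-18,0,43,0,0,0]]' |grep force; python3 plan.py "-45,0,103,0"
```

```text
wrist_force: [-1.4, 0.9, 2.1]
gripper_force: 0.7
t 9.8 tip [-41.3  -0.2 128.7] zax [-0. -0. -1.] F(chest) [-1.6  0.6  2.1] w 0.0 j [  4.1  26.4  -7.    0.1 -57.1  71.4]
-45,0,103,0 shift [-4.7  0.3 25.7] rv [ 0.2  0.4 -0.1]
```

```bash
python3 -m creep '[[-1,-1,0,5,0,0,0],[-1,-2,0,10,0,0,0],[-1,-2,0,14,0,0,0],[-1,-3,0,18,0,0,0],[-1,-3,0,21,0,0,0],[-1,-3,0,23,0,0,0],[-1,-3,0,25,0,0,0],[-1,-3,0,26,0,0,0]]' |grep force; python3 plan.py "-45,0,103,0"
```

```text
wrist_force: [-3.3, 0.7, 6.4]
gripper_force: 3.1
t 10.5 tip [-44.1  -0.4 103.6] zax [-0. -0. -1.] F(chest) [-3.4 -0.1  6.4] w 0.01 j [  4.2  27.6  -9.    0.1 -53.8  71.4]
-45,0,103,0 shift [-2.1  0.3  0.7] rv [ 0.2  0.4 -0.1]
```

```bash
python3 -m creep '[[-1,0,0,1,0,0,0],[-1,0,0,2,0,0,0],[-1,0,0,3,0,0,0],[-1,0,0,3.5,0,0,0],[-1,0,0,3.5,0,0,0],[-1,0,0,3.5,0,0,0]]' |grep force; python3 plan.py
```

```text
wrist_force: [-6.5, 2.5, 15.1]
gripper_force: 7.8
t 11.0 tip [-44.1  -0.4 103.5] zax [-0. -0. -1.] F(chest) [-6.9  0.9 15.1] w 0.01 j [  4.2  27.6  -9.1   0.2 -53.7  71.4]
```

The lid is on its stop: tip at 103.5 mm with 15 N. Lift off and check.

```bash
python3 -m creep '[[-1,0,0,-2,0,0,0],[-1,0,0,-10,0,0,0],[-1,0,0,-30,0,0,0],[-1,0,0,-60,0,0,0],[-1,0,0,-95,0,0,0],[-1,0,0,-130,0,0,0],[-1,0,0,-150,0,0,0],[-1,0,0,-150,0,0,0]]' |grep force; python3 - <<'E'
from h import *
c=np.load('chest.npz'); O,R=c['O'],c['R']
u,v=np.meshgrid(range(640),range(480))
ims=[]
for n in ['scene','side']:
    im,d,K,D,T=cap(n); ims.append(im); uv=np.c_[u.ravel(),v.ravel()]; uv=uv[d.ravel()>0]
    X=(pts(uv,d,K,D,T)-O)@R
    k=(abs(X[:,1])<.14)&(X[:,0]>-.08)&(X[:,0]<.07)&(X[:,2]>.08)&(X[:,2]<.13)
    p=np.polyfit(X[k,0],X[k,2],1); print(n,'lid slope',p,k.sum())
    for y0,y1 in [(.02,.14),(-.14,-.02)]:
        k=(X[:,1]>y0)&(X[:,1]<y1)&(X[:,2]>.03)&(X[:,2]<.066)&(X[:,0]<-.07)&(X[:,0]>-.2)
        print(k.sum(),np.percentile(X[k,0],[2,50,98]).round(4) if k.sum() else '')
save('end',cv2.hconcat([ims[0][130:430,80:480],ims[1][180:480,180:580]]))
E
```

```text
wrist_force: [-0.0, -0.3, 0.6]
gripper_force: 0.0
scene lid slope [-0.00035432  0.10217307] 4752
10 [-0.0944 -0.0911 -0.0851]
0 
side lid slope [-0.00018124  0.10248877] 7118
112 [-0.0955 -0.0898 -0.0859]
197 [-0.0951 -0.0897 -0.0858]
```

View pics/end.png

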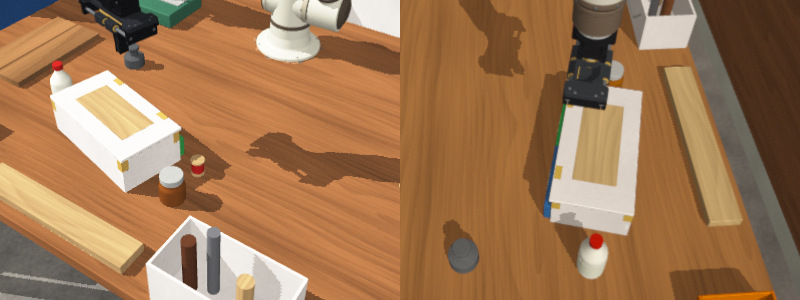

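The lid is level and both drawers are home: the closed chest shows at (118,125) on the left and (595,150) on the right. Nothing else has moved, so I'm handing in.

```bash
python3 -c "
from station import r
print(r.finish_job())"
```

```text
the job is handed in; nothing more can be done
None
```

I pushed both drawers home and pressed the lid shut; by the final camera check the lid was level, both fronts were flush and nothing else had visibly moved. I handed the job in at about 12 s, but it returned no verdict.

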